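# Click the check standard into the colour meter's well

### The job

Take the check standard by its black grip out of the wooden stand and push it foot first into the well of the colour meter, past the sprung ball in the well's side, until it clicks and stays down by itself when you let go. The depth at which it catches is set differently each time, so feel for the click and stop there: the glass in it must not be rammed against the hard bottom, and the jar, the leather block and the wax block beside the work stay where they are.

Things in the scene. Friction and masses are not known exactly. Their poses are not given: they have to be found in the camera images.
- standard_center (a point): Centre of the check standard, an upright 60 g cartridge 102 mm tall (foot 51 mm below, top 51 mm above; z up its length). From the foot up: foot 18 x 18 mm (x, y), 0-14 mm; ridge 26 x 22 mm, rounded below, 14-20 mm; waist 18 x 18 mm, 20-33 mm; grey shoulder 25 x 21 mm, rounded below, with a round glass window, 33-64 mm; black grip, 64-102 mm. Half a turn about z makes no difference.
- standard_grip (a point): Centre of the standard's black ribbed grip, 32 mm above its centre and 83 mm above its foot. The grip is 14 mm wide in x, 22 mm in y and 38 mm tall, to be pinched across its 14 mm (along the standard's x axis). At the start its lower end is 39 mm above the stand's top.
- meter: Bench colour meter, fixed to the worktop; origin on the worktop under the centre of its well, z up. Round the origin a bright metal block 70 x 70 mm, 65 mm high, with the well in the middle of its top. On its +x side lies the grey console, 92 x 104 mm, 42 mm high, with a dark display. Pushing with more than 20 N can spoil the glass.
- well_mouth (a point): Centre of the well's mouth, level with the block's top, 65 mm above the worktop; axes as the meter's. A rectangular hole 28 mm along x, 24 mm along y. The standard goes in foot down with its x axis along this x axis, either way round. On the well's +x wall a sprung steel ball, 12 mm across, stands 4.5 mm out; the standard's ridge must pass it going down.
- well_seat (a point): Point in the well 46 mm below the mouth: the middle of the range in which the foot is caught (35 to 57 mm below the mouth; ball and sprung floor share a carriage set to a different, unshown height each time). The foot meets the floor about 26 mm before the catch; it pushes up with 3 N there, 4.5 N at the catch. Let go before the click, the standard is lifted back, up to 26 mm above the catch.
- well_ball (a point): Point on the well's +x wall, 25 mm below the mouth: the ball's middle height (up to 11 mm higher or lower, as the carriage is set). Over the last 11 mm the push rises to 6 to 10 N, eases to 3 to 5 N, then at the click falls to nearly nothing in 2 to 4 mm: the standard is caught. About 2 mm deeper the floor meets a hard stop. Once caught, the ball keeps the standard down.
- stand: Wooden stand, a fixed block 80 x 80 mm, 40 mm high, origin under its centre. The standard stands in the middle in a loose hole 30 x 26 mm (x, y), 25 mm deep, with about 2 mm of play on each side; the standard's x axis lies along the stand's.
- pigment_jar: Glass jar with a black cap, 57 mm across, 70 mm high, loose bystander; origin under its centre.
- leather_block: Brown block 41 x 62 x 22 mm, loose bystander; origin under its centre.
- wax_block: Yellow block 40 x 55 x 18 mm, loose bystander; origin under its centre.
There are look-alikes about, which are no part of the job. Of the things like the part that bears standard_center, leave any that is yellow; of the rest the smaller one is meant. Leave any red look-alike of the meter alone.

How it is judged:
On the way, in this order (a step that is already met when the one before it is completed fails the run):
1. the standard is lifted clear of the stand (height (world z) of standard_center above 0.1 m), for 0.1 s.
2. the standard's foot is in the well (z of standard_center in the frame of meter below 0.104 m and horizontal distance between standard_center and meter below 0.006 m), for 0.1 s.
At the end, for the whole second after the job is handed in: The standard stands in the well, upright within 0.1 rad and centred within 5 mm, let go and at rest, caught by the ball: its centre less than 83.5 mm above the meter's underside (its foot more than 32.5 mm below the mouth; uncaught, the sprung floor lifts it higher than that at every setting) (z of standard_center in the frame of meter below 0.0835 m and horizontal distance between standard_center and meter below 0.005 m and angle between standard_center's own z axis and vertical below 0.1 rad and linear speed of standard below 0.01 m/s); the robot touches nothing.
It fails at once if the standard pressed against the meter with more than 40 N in all (all contacts added, the ball's squeeze included) (contact force between standard and meter above 40 N).
It fails at once if a bystander (jar, leather block, wax block) moved more than 15 mm (distance of any of pigment_jar, leather_block, wax_block from where it was at the start of the episode above 0.015 m).
It also fails if it takes over 64 s, if anything falls off the work surface, if the arm or the gripper's body presses on something with over 40 N, if the wrist force passes 120 N, or if a joint passes its speed limit or range.

### The arm

A 6-joint arm with a two-finger parallel gripper is mounted at the origin on a cart in front of the work surface, level with it; the furniture and walls round the work are solid. World frame = base frame: x ahead of the robot, y to its left, z up, the work surface at z = 0. Lengths are in m, angles in rad, forces in N, time in s.
With the tool pointing down it reaches from about 0.225 to 0.725 m from the base axis. Payload 3.1 kg.
Tool frame: the origin (TCP) lies between the finger pads; the fingertips stand 17 mm ahead of it and the grasp point (between the pads) lies 2 mm behind it; z points along the fingers, y is the line along which they close (so a half turn about z gives the same grasp; the last joint's range is limited). The gripper opens to 85 mm and grips with 20 to 120 N. Pads are 22 mm wide; open, the fingers measure 114 mm over their backs; the gripper's body (76 mm by 85 mm) begins 54 mm behind the grasp point. The pads swing forward as they close: fully open they stand 13 mm farther back than shut.
Start: joints at [1.043, 0.048, 0.099, 1.622, 0, 1.443], TCP at [0.204, 0.484, 0.215] pointing down, gripper open.
Joint ranges: [-2.91, 2.91], [-0.99, 1.94], [-1.21, 1.42], [-2.12, 2.29], [-1.49, 1.47], [-3.14, 3.14]. Speed limits (rad/s): [2.79, 2.79, 3.14, 3.14, 3.14, 3.14].

### API

Orientations are given as a 3x3 rotation matrix whose columns are the frame's x, y, z axes.
In Python, from workcell import readout, optics, workorder gives the robot as it stands.
- The arm moves only by the tool send_rows, never from a script. Its argument "rows" is one flat list of numbers, 6 for each row, row after row: the shift along the tool's x, y, z in mm, then the turn, a rotation vector about the tool's x, y, z in rad. In form: [tx, ty, tz, rx, ry, rz, tx, ty, tz, rx, ry, rz, ...]. A call has 1 to 20 rows; each row shifts and turns the commanded pose from where the row before left it, along the tool's axes as they then stand; what a row does not reach is not made up. A row lasts 1/8 s, in which the tool goes at most 62.5 mm and 10.7 degrees, less where a joint would pass 70% of its speed; a pose out of reach is approached as far as the arm can. A call is refused whole if a number of a shift passes 62.5 or a number of a turn 0.188, either way. A call with a gripper value outside its range is refused whole. "gripper" is the finger opening in mm, from 0 to 85.4, set as the call begins (left out, the last holds). The fingers move at their own pace and stop on an object; "newtons" is the grip in N (left out, the last holds). Time passes only in rows, so rows that do not move let the fingers close. It gives the time, the measured TCP pose, the force, the opening and the grip force at its end, in the units of the state.
- readout.get_state(): the state, without advancing time (a new reading comes with each control period).
- optics.grab_frame(name): name is "scene" or "top" or "wrist"; returns a dict with "frame" (420x560x3 uint8, red, green, blue), "K" (3x3 intrinsics, pixels), "origin" and "attitude" of the camera in the world. Camera axes: x right, y down, z forward; pixel columns grow to the right and rows downward; lengths in m; the calibration is good to about 2 mm. A picture is of the moment at which its call begins. There is no depth.
- workorder.job_done(): hands the job in; it is judged then, once.
The state is a dict: "time": time; "joints": joint angles; "qd": joint speeds; "tau": joint torques, N m; "eef_pos": TCP position; "tcp_rot": TCP orientation; "ft_force": force on the tool from outside, world axes, zero at the start; "wrist_torque": the same for the moment, N m; "grip_width": opening from 0.0 (shut) to 1.0 (fully open); "finger_force": force on a finger pad.
Only numpy, scipy, OpenCV 4.12 (cv2) and the standard library are available. Lean on these libraries where they do the work, as an engineer would, in place of code of your own. Each camera call takes 0.05 s, during which the arm holds its last target. There are 200 camera calls.

## Working session

There is one attempt and no reset: what is moved stays moved. The work goes in short steps, Python scripts to look and compute and a tool call to move; the robot and the scene stay as the last step left them, time stands still between calls to the robot, and variables do not carry over. Pictures are saved under pics/ and viewed, at most 10 in all, crops included, and the job is handed in when it is done.

Besides the shell and the picture viewer there is one more tool, called as a command line: name --argument value ..., lists and objects as JSON in quotes. send_rows: Moves the arm, as the interface text tells. Its arguments: {"type":"object","properties":{"rows":{"type":"array","items":{"type":"number"}},"gripper":{"type":"number"},"newtons":{"type":"number"}},"required":["rows"]}

```bash
mkdir -p pics
cat > h.py <<'E'
import numpy as np, cv2
from workcell import readout, optics, workorder
def shot(n,f):
    d=optics.grab_frame(n); cv2.imwrite('pics/'+f+'.png',d['frame'][:,:,::-1]); np.savez('pics/'+f,**{k:np.array(d[k]) for k in('frame','K','origin','attitude')}); return d
def ray(f,u,v):
    d=np.load('pics/'+f+'.npz'); r=d['attitude']@np.linalg.inv(d['K'])@[u,v,1]; return d['origin'],r
def atz(f,u,v,z):
    o,r=ray(f,u,v); return o+r*(z-o[2])/r[2]
def proj(f,p):
    d=np.load('pics/'+f+'.npz'); q=d['K']@d['attitude'].T@(np.array(p)-d['origin']); return q[:2]/q[2]
def tri(obs):
    A=np.zeros((3,3));b=np.zeros(3)
    for f,u,v in obs:
        o,r=ray(f,u,v); r=r/np.linalg.norm(r); P=np.eye(3)-np.outer(r,r); A+=P;b+=P@o
    return np.linalg.solve(A,b)
def crop(f,x0,y0,x1,y1,s,out):
    im=cv2.imread('pics/'+f+'.png')[y0:y1,x0:x1]; cv2.imwrite('pics/'+out+'.png',cv2.resize(im,None,fx=s,fy=s,interpolation=cv2.INTER_CUBIC))
E
python3 - <<'E'
from h import *
a=shot('top','t0');b=shot('scene','s0')
for d in(a,b): print(d['K'].round(1).tolist(),np.round(d['origin'],3),np.round(d['attitude'],3).tolist())
print(readout.get_state())
E
```

```text
[[487.4, 0.0, 274.0], [0.0, 487.4, 213.6], [0.0, 0.0, 1.0]] [ 0.402 -0.066  1.311] [[0.013, -0.994, 0.107], [-1.0, -0.012, 0.002], [-0.0, -0.107, -0.994]]
[[529.2, 0.0, 277.9], [0.0, 529.2, 212.2], [0.0, 0.0, 1.0]] [-0.257 -0.668  0.596] [[0.6, -0.359, 0.715], [-0.8, -0.248, 0.547], [-0.019, -0.9, -0.436]]
{'time': 0.1, 'joints': array([ 1.04322972e+00,  4.86826402e-02,  9.77150923e-02,  1.62200216e+00,
       -1.79640402e-05,  1.44302735e+00]), 'qd': array([-0.00014211, -0.00153838,  0.00442588,  0.00091258, -0.00120846,
        0.00042027]), 'tau': array([ 2.44482369e-03, -3.39851332e+01,  3.20936573e+01,  1.58243207e-02,
       -1.89716602e-04,  3.11661182e-06]), 'eef_pos': array([0.20404278, 0.48307205, 0.2135114 ]), 'tcp_rot': array([[-9.21139652e-01,  3.89230752e-01, -1.07862633e-03],
       [ 3.89232160e-01,  9.21137756e-01, -1.88691627e-03],
       [ 2.59117594e-04, -2.15794945e-03, -9.99997638e-01]]), 'ft_force': array([ 0.07484357, -0.09514142,  0.09028368]), 'wrist_torque': array([-0.01317983, -0.01835395, -0.03909478]), 'finger_force': 0.0, 'grip_width': 0.999180975644332}
```

View pics/t0.png

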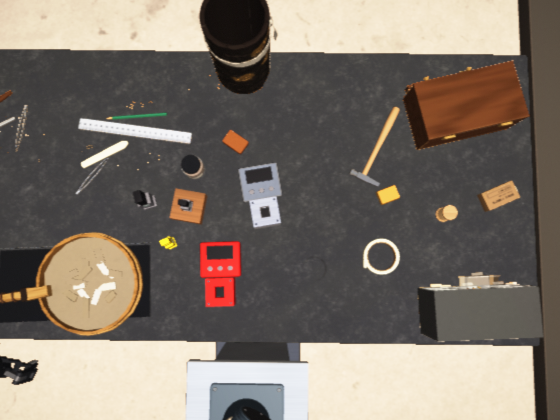

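View pics/s0.png

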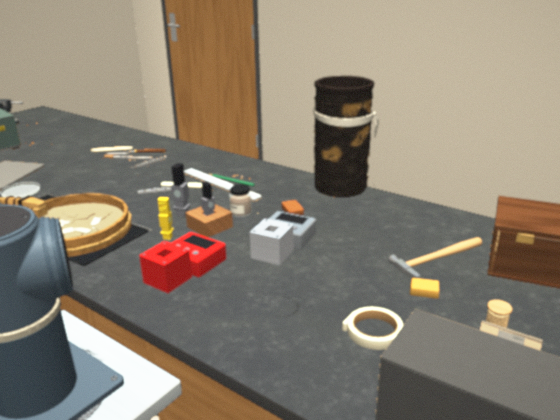

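Candidates for the standard, with top-view pixels first and scene-view pixels second:
- Black and grey at (145,198) / (180,185): larger and free-standing.
- Yellow at (167,242) / (165,218): excluded by colour.
- Black and grey in the wooden stand at (186,204) / (207,197): the smaller one, so it fits.

For the meter, the grey one at (265,211) is meant, not the red one at (220,290). I'll confirm with crops.

Run:
```python
from h import *
crop('t0',125,140,295,265,4.7,'t0c'); crop('s0',150,155,320,280,4.7,'s0c')
```

```text
(no output)
```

View pics/t0c.png

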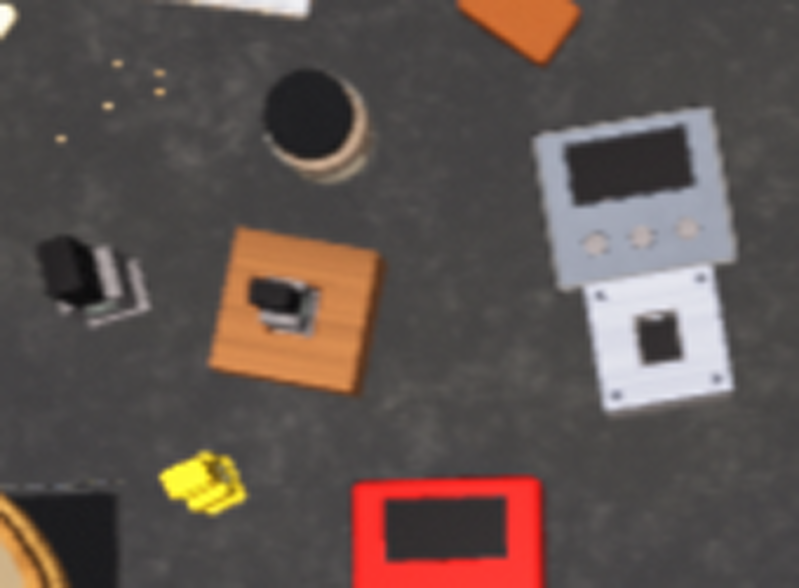

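View pics/s0c.png

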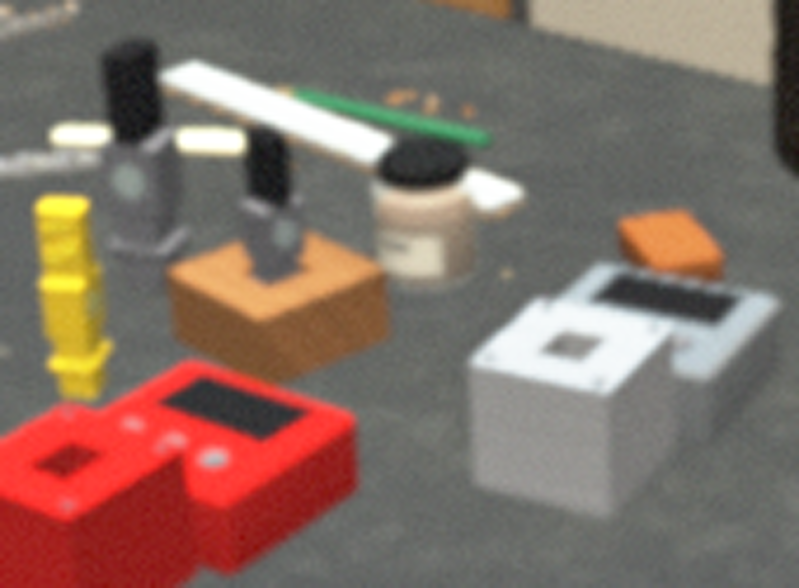

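Run:
```python
from h import *
np.set_printoptions(precision=4,suppress=True)
T=lambda x,y:('t0',(x+.5)/4.7-.5+125,(y+.5)/4.7-.5+140)
S=lambda x,y:('s0',(x+.5)/4.7-.5+150,(y+.5)/4.7-.5+155)
print('well',tri([T(659,337),S(571,345)]))
print('meter corners',[tri([T(*a),S(*b)]) for a,b in [((733,390),(605,395)),((607,411),(470,362))]])
print('griptop',tri([T(270,291),S(267,135)]))
c=np.array([atz(*T(*p),.04) for p in [(238,228),(382,252),(358,392),(210,366)]]);print('stand',c.mean(0),c)
m=np.array([atz(*T(*p),.065) for p in [(583,283),(712,265),(733,390),(607,411)]]);print('block',m.mean(0),m)
for n,c in(('stand',c),('block',m)):
  e=c[0]-c[3]+c[1]-c[2]; print(n,'yaw x',np.arctan2(e[1],e[0]),np.linalg.norm(e)/2)
  e=c[0]-c[1]+c[3]-c[2]; print(n,'yaw y',np.arctan2(e[1],e[0])-np.pi/2)
for p in [(45,40),(315,110)]: pass
print('jar',atz(*T(310,113),.07),'big',atz(*T(62,262),.14))
```

```text
well [ 0.5406 -0.0404  0.0669]
meter corners [array([ 0.5121, -0.0812,  0.0663]), array([ 0.5   , -0.0131,  0.0674])]
griptop [0.557  0.163  0.1178]
stand [0.5569 0.1626 0.04  ] [[0.6024 0.1972 0.04  ]
 [0.5898 0.116  0.04  ]
 [0.5109 0.1272 0.04  ]
 [0.5244 0.2101 0.04  ]]
block [ 0.541  -0.0404  0.065 ] [[ 0.5703  0.0016  0.065 ]
 [ 0.5812 -0.0691  0.065 ]
 [ 0.5124 -0.0814  0.065 ]
 [ 0.5    -0.0128  0.065 ]]
stand yaw x -0.1528026504251665 0.07940094009657356
stand yaw y -0.15777727620165005
block yaw x 0.18945993446286316 0.07079506281518465
block yaw y 0.1651491904536384
jar [0.6623 0.1534 0.07  ] big [0.5678 0.2667 0.14  ]
```

The crops confirm it. The part in the stand is clearly smaller than the free-standing grey one at scene (180,185), and the bright-block meter has its well at top-crop (659,337). The triangulated heights match the text. Next I turn the tool, move over the stand and look with the wrist camera.

send_rows --rows '[0,0,-5,0,0,0.166,0,0,-5,0,0,0.166,0,0,-5,0,0,0.166,0,0,-5,0,0,0.166,0,0,-5,0,0,0.166,0,0,-5,0,0,0.166,0,0,-5,0,0,0.166,0,0,0,0,0,0.166]'

```text
time: 1.1
eef_pos: [0.2043, 0.4835, 0.2495]
tcp_rot: [[0.162, 0.987, -0.0], [0.987, -0.162, -0.0], [-0.0, -0.0, -1.0]]
ft_force: [0.2, 0.1, -0.7]
grip_width: 1.003
finger_force: 0.0
```

send_rows --rows '[-26,40,0,0,0,0,-26,40,0,0,0,0,-26,40,0,0,0,0,-26,40,0,0,0,0,-26,40,0,0,0,0,-26,40,0,0,0,0,-26,40,0,0,0,0,-26,40,0,0,0,0,-26,40,0,0,0,0,-26,40,0,0,0,0,0,0,0,0,0,0,0,0,0,0,0,0]'

```text
time: 2.6
eef_pos: [0.5583, 0.1643, 0.2489]
tcp_rot: [[0.157, 0.988, -0.002], [0.988, -0.157, 0.0], [-0.0, -0.002, -1.0]]
ft_force: [-0.7, 0.2, 0.7]
grip_width: 1.005
finger_force: 0.0
```

Run:
```python
from h import *
d=shot('wrist','w0');s=readout.get_state();print(s['time'],s['eef_pos'],s['tcp_rot'].round(3).tolist(),s['joints'].round(2),d['origin'])
print(proj('w0',[.557,.163,.117]),proj('w0',[.557,.163,.04]))
cv2.imwrite('pics/w0.png',cv2.resize(cv2.imread('pics/w0.png'),(784,588)))
```

```text
2.65 [0.55807129 0.16476888 0.24933686] [[0.156, 0.988, -0.001], [0.988, -0.156, 0.0], [0.0, -0.001, -1.0]] [0.17 0.21 0.35 1.71 0.   1.9 ] [0.56876169 0.23562297 0.40759391]
[275.10176056 197.02798143] [275.17228696 178.61980412]
```

View pics/w0.png

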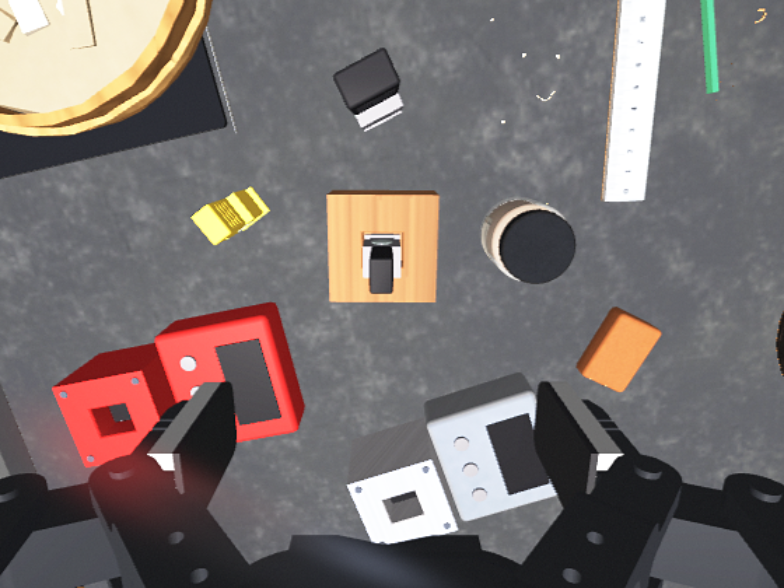

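The wrist view shows the grip top at about (381,275) and the stand centred at (383,246), with its edges parallel to the tool axes. The grip's narrow side lies along tool y, which is the right way for the pinch.

Run:
```python
from h import *
np.set_printoptions(precision=4,suppress=True)
W=lambda x,y:('w0',(x+.5)/1.4-.5,(y+.5)/1.4-.5)
T=lambda x,y:('t0',(x+.5)/4.7-.5+125,(y+.5)/4.7-.5+140)
S=lambda x,y:('s0',(x+.5)/4.7-.5+150,(y+.5)/4.7-.5+155)
g=atz(*W(381,275),.117);st=atz(*W(382.7,246.5),.04);w=atz(*W(403,507),.065)
print(g,st,w); print(tri([W(381,275),T(270,291),S(267,135)]))
s=readout.get_state();print(s['tcp_rot'].T@(np.array([*((g+[.557,.163,.117])/2)[:2],.096])-s['eef_pos'])*1000)
```

```text
[0.5546 0.164  0.117 ] [0.5555 0.1661 0.04  ] [ 0.5391 -0.0404  0.065 ]
[0.5561 0.1633 0.1178]
[ -1.6114  -1.8789 153.3391]
```

send_rows --rows '[-1.5,-2,0,0,0,0,0,0,20,0,0,0,0,0,25,0,0,0,0,0,25,0,0,0,0,0,25,0,0,0,0,0,25,0,0,0,0,0,20,0,0,0,0,0,10,0,0,0,0,0,0,0,0,0,0,0,0,0,0,0]'

```text
time: 3.9
eef_pos: [0.5572, 0.1634, 0.1009]
tcp_rot: [[0.156, 0.988, 0.002], [0.988, -0.156, 0.0], [0.001, 0.002, -1.0]]
ft_force: [0.6, 0.2, -0.0]
grip_width: 1.004
finger_force: 0.0
```

send_rows --rows '[0,0,0,0,0,0,0,0,0,0,0,0,0,0,0,0,0,0,0,0,0,0,0,0,0,0,0,0,0,0,0,0,0,0,0,0,0,0,0,0,0,0,0,0,0,0,0,0,0,0,0,0,0,0]' --gripper 5 --newtons 45

```text
time: 5.03
eef_pos: [0.5567, 0.1631, 0.0998]
tcp_rot: [[0.156, 0.988, 0.0], [0.988, -0.156, 0.0], [0.0, 0.0, -1.0]]
ft_force: [-0.5, 0.2, 1.5]
grip_width: 0.119
finger_force: 44.4
```

send_rows --rows '[0,0,-4,0,0,0,0,0,-10,0,0,0,0,0,-15,0,0,0,0,0,-20,0,0,0,0,0,-20,0,0,0,0,0,-20,0,0,0,0,0,-20,0,0,0,0,0,-11,0,0,0,0,0,0,0,0,0,0,0,0,0,0,-0.084,0,0,0,0,0,-0.084,0,0,0,0,0,-0.083,0,0,0,0,0,-0.083,0,0,0,0,0,0]'

```text
time: 6.78
eef_pos: [0.5561, 0.163, 0.2185]
tcp_rot: [[-0.175, 0.985, -0.002], [0.985, 0.175, -0.0], [0.0, -0.002, -1.0]]
ft_force: [-1.0, -0.2, -1.1]
grip_width: 0.114
finger_force: 43.9
```

send_rows --rows '[-12,-3,0,0,0,0,-25,-6,0,0,0,0,-30,-8,0,0,0,0,-30,-8,0,0,0,0,-30,-8,0,0,0,0,-30,-8,0,0,0,0,-25,-6,0,0,0,0,-15,-4,0,0,0,0,0,0,0,0,0,0,0,0,0,0,0,0,0,0,0,0,0,0]'

```text
time: 8.15
eef_pos: [0.5411, -0.0389, 0.2196]
tcp_rot: [[-0.177, 0.984, 0.0], [0.984, 0.177, 0.0], [0.0, 0.0, -1.0]]
ft_force: [0.6, 0.4, -0.2]
grip_width: 0.112
finger_force: 43.9
```

Run:
```python
from h import *
shot('wrist','w1');shot('top','t1');shot('scene','s1');s=readout.get_state();print(s['time'],s['eef_pos'],s['tcp_rot'].round(3).tolist(),s['ft_force'])
p=s['eef_pos']
print([proj(f,[.540,-.0404,.065]).round() for f in('w1','t1','s1')],[proj(f,p-[0,0,.08]).round() for f in('w1','t1','s1')])
a=cv2.imread('pics/w1.png');u,v=proj('w1',[.540,-.0404,.1]).astype(int);b=cv2.imread('pics/s1.png');x,y=proj('s1',[.54,-.0404,.12]).astype(int)
print(u,v,x,y)
u0=max(0,min(u-80,400));v0=max(0,min(v-70,280));x0=x-75;y0=y-75
print(u0,v0,x0,y0)
A=cv2.resize(a[v0:v0+150,u0:u0+160],(400,375),interpolation=2);B=cv2.resize(b[y0:y0+150,x0:x0+160],(400,375),interpolation=2)
cv2.imwrite('pics/c1.png',np.hstack([A,B]))
```

```text
8.3 [ 0.54109006 -0.03913326  0.21960279] [[-0.177, 0.984, -0.0], [0.984, 0.177, 0.0], [0.0, -0.0, -1.0]] [ 0.05770663  1.12431548 -0.03293439]
[array([274., 191.]), array([265., 212.]), array([271., 229.])] [array([276., 214.]), array([264., 208.]), array([270., 197.])]
274 201 270 205
194 131 195 130
```

View pics/c1.png

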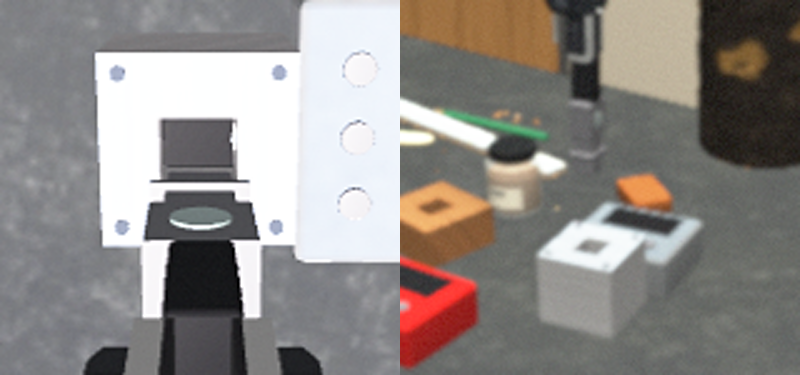

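The standard hangs upright over the well. In the left crop the block's screws centre at (198,150) and the shoulder spans 144–260. I'll go down to just above the mouth for a finer relative look.

send_rows --rows '[-1,-0.8,5,0,0,0,0,0,12,0,0,0,0,0,15,0,0,0,0,0,12,0,0,0,0,0,8,0,0,0,0,0,4,0,0,0,0,0,0,0,0,0,0,0,0,0,0,0]'

```text
time: 9.3
eef_pos: [0.5408, -0.041, 0.1642]
tcp_rot: [[-0.176, 0.984, 0.001], [0.984, 0.176, -0.0], [-0.0, 0.001, -1.0]]
ft_force: [-0.6, -0.4, -0.7]
grip_width: 0.109
finger_force: 43.9
```

Run:
```python
from h import *
shot('wrist','w2');shot('top','t2');shot('scene','s2');s=readout.get_state();print(s['time'],s['eef_pos'],s['ft_force'])
p=s['eef_pos']
for f in('w2','s2'): print(f,[proj(f,q).round(1) for q in([.5395,-.0404,.065],p-[0,0,.085],p-[0,0,.068],p-[0,0,.02])])
a=cv2.imread('pics/w2.png');b=cv2.imread('pics/s2.png')
A=cv2.resize(a[130:250,220:330],(440,480),interpolation=2);B=cv2.resize(b[170:266,235:307],(360,480),interpolation=2)
cv2.imwrite('pics/c2.png',np.hstack([A,B]))
```

```text
9.45 [ 0.54080592 -0.04102829  0.16419652] [-0.02144363 -0.48663082 -1.18728051]
w2 [array([274.4, 205.3]), array([276.1, 211.9]), array([276.2, 219.3]), array([276.7, 247. ])]
s2 [array([271., 229.]), array([271.4, 223. ]), array([271.2, 215.9]), array([270.7, 195.4])]
```

View pics/c2.png

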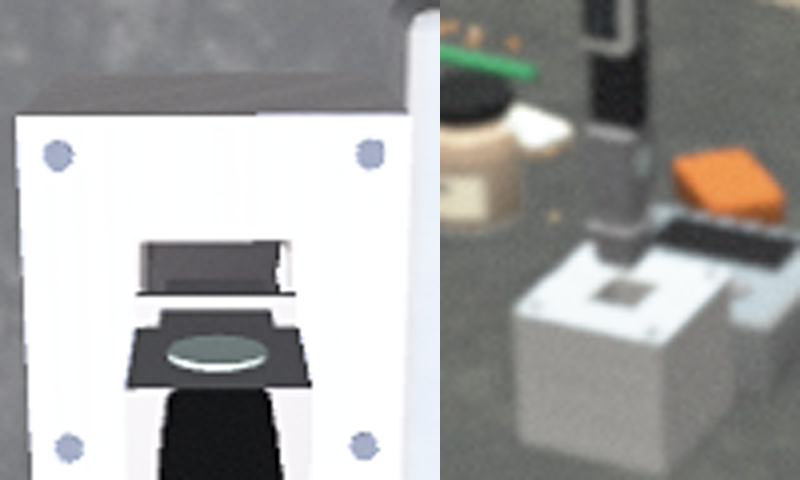

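Run:
```python
from h import *
from scipy.optimize import least_squares
s=readout.get_state();R=s['tcp_rot'];p=s['eef_pos'];X=R[:,0];Y=R[:,1]
vv=lambda y:130+(y+.5)/4-.5; uu=lambda x:220+(x+.5)/4-.5
foot=lambda q:p+X*q[0]+Y*q[1]+np.array([0,0,-.085+q[2]])
def res(q):
  o=[]
  for h,hx,hy,x0,x1,y in[(.064,.0125,.0105,126,312,388),(.020,.013,.011,137,296,297)]:
    for sg,x in((-1,x0),(1,x1)):
      a=proj('w2',foot(q)+X*hy+Y*hx*sg+[0,0,h]); o+=[a[0]-uu(x),a[1]-vv(y)]
  return o
r=least_squares(res,[0,0,0],x_scale=1e-3);print('std offset in tool x,y,z mm',r.x*1e3,np.round(r.fun,1))
def rw(q):
  o=[]
  c=np.array([q[0],q[1],.065]);yaw=q[2];mx=np.array([np.cos(yaw),np.sin(yaw),0]);my=np.array([-np.sin(yaw),np.cos(yaw),0])
  for x,y in((140,241),(291,241)):
    a=proj('w2',c+my*.012+mx*(-.014 if x<200 else .014));o+=[a[0]-uu(x),a[1]-vv(y)]
  for sx,sy,x,y in((-1,1,59,155),(1,1,371,155),(-1,-1,69,447),(1,-1,364,447)):
    a=proj('w2',c+mx*q[3]*sx+my*q[3]*sy);o+=[a[0]-uu(x),a[1]-vv(y)]
  return o
w=least_squares(rw,[.54,-.04,.177,.027]);print('well',w.x,np.round(w.fun,1),'tool y yaw',np.arctan2(Y[1],Y[0]))
d=np.array([*w.x[:2],0])-foot(r.x);print('move tool x,y mm',d@X*1e3,d@Y*1e3,'foot z',foot(r.x)[2])
```

```text
std offset in tool x,y,z mm [-1.12044234 -1.37892661 -5.00166181] [-0.4 -0.1 -0.3 -0.1  0.3  0.1  0.4  0.1]
well [ 0.53894059 -0.04093608  0.17917571  0.02790847] [-0.4  0.2  0.4  0.1  0.  -0.   0.1 -0.2 -0.   0.  -0.2 -0.1] tool y yaw 0.17701530928741102
move tool x,y mm 1.568386877829266 -0.5146256878134244 foot z 0.07419392291000441
```

Run:
```python
from h import *
from scipy.optimize import least_squares
s=readout.get_state();R=s['tcp_rot'];p=s['eef_pos'];X=R[:,0];Y=R[:,1]
vv=lambda y:130+(y+.5)/4-.5; uu=lambda x:220+(x+.5)/4-.5
def fit(fixz):
  def res(q):
    dx,dy,dz,b,wx,wy,yaw,h2=q; o=[]; B=np.array([0,0,-b])
    f=p+X*dx+Y*dy+[0,0,-.085+dz]+B
    def add(P,x,y): a=proj('w2',P); o.extend([a[0]-uu(x),a[1]-vv(y)])
    for h,hx,hy,x0,x1,y in[(.064,.0125,.0105,126,312,388),(.020,.013,.011,137,296,297)]:
      for sg,x in((-1,x0),(1,x1)): add(f+X*hy+Y*hx*sg+[0,0,h],x,y)
    c=np.array([wx,wy,.065])+B;mx=np.array([np.cos(yaw),np.sin(yaw),0]);my=np.array([-mx[1],mx[0],0])
    for sg,x in((-1,140),(1,291)): add(c+my*.012+mx*.014*sg,x,241)
    for sx,sy,x,y in((-1,1,59,155),(1,1,371,155),(-1,-1,69,447),(1,-1,364,447)): add(c+mx*h2*sx+my*h2*sy,x,y)
    for sx,x in((-1,16),(1,409)): add(c+my*.035+mx*.035*sx,x,115)
    o.append(dz/(1e-5 if fixz else 1)); return o
  r=least_squares(res,[0,0,0,0,.54,-.04,.177,.027],x_scale=1e-3);q=r.x
  d=np.array([q[4],q[5],0])-(p+X*q[0]+Y*q[1]);print(np.round(q*1e3,2),'cost',r.cost,'move',d@X*1e3,d@Y*1e3)
fit(1);fit(0)
b=lambda x,y:tri
q=[p+X*a*.009+Y*c*.009-[0,0,.085] for a in(-1,1) for c in(-1,1)];print([proj('s2',k).round(1) for k in q])
```

```text
[-2.5000e-01 -1.3800e+00 -0.0000e+00  2.2300e+00  5.3892e+02 -4.1460e+01
  1.8075e+02  2.8140e+01] cost 1.1041446489011513 move 0.22416427661370292 -0.7185236406783747
[ -1.12  -1.38  -4.07   0.93 538.87 -41.17 180.76  28.01] cost 0.7611512433601257 move 1.3888716279724704 -0.7118427797995864
[array([273.2, 225.5]), array([277., 222.]), array([265.8, 223.9]), array([269.6, 220.5])]
```

send_rows --rows '[0.6,-0.6,4,0,0,0,0,0,5,0,0,0,0,0,5,0,0,0,0,0,4,0,0,0,0,0,3,0,0,0,0,0,3,0,0,0,0,0,0,0,0,0,0,0,0,0,0,0]'

```text
time: 10.45
eef_pos: [0.5399, -0.0405, 0.1398]
tcp_rot: [[-0.176, 0.984, 0.0], [0.984, 0.176, -0.0], [-0.0, 0.0, -1.0]]
ft_force: [-0.4, 0.2, -0.7]
grip_width: 0.113
finger_force: 43.9
```

send_rows --rows '[0,0,2,0,0,0,0,0,2,0,0,0,0,0,0,0,0,0,0,0,0,0,0,0]'

```text
time: 10.95
eef_pos: [0.5397, -0.0405, 0.1356]
tcp_rot: [[-0.176, 0.984, -0.0], [0.984, 0.176, 0.0], [0.0, -0.0, -1.0]]
ft_force: [0.8, 0.0, -0.5]
grip_width: 0.11
finger_force: 43.9
```

send_rows --rows '[0,0,2,0,0,0,0,0,1,0,0,0,0,0,0,0,0,0,0,0,0,0,0,0]'

```text
time: 11.45
eef_pos: [0.5397, -0.0405, 0.1326]
tcp_rot: [[-0.176, 0.984, 0.0], [0.984, 0.176, 0.0], [0.0, 0.0, -1.0]]
ft_force: [0.5, 0.0, -0.4]
grip_width: 0.112
finger_force: 43.9
```

send_rows --rows '[0,0,1.5,0,0,0,0,0,1.5,0,0,0,0,0,0,0,0,0,0,0,0,0,0,0]'

```text
time: 11.95
eef_pos: [0.5398, -0.0405, 0.1296]
tcp_rot: [[-0.176, 0.984, -0.0], [0.984, 0.176, -0.0], [-0.0, -0.0, -1.0]]
ft_force: [0.9, 0.1, -1.3]
grip_width: 0.109
finger_force: 43.9
```

send_rows --rows '[0,0,1,0,0,0,0,0,1,0,0,0,0,0,0,0,0,0,0,0,0,0,0,0]'

```text
time: 12.45
eef_pos: [0.5397, -0.0405, 0.1276]
tcp_rot: [[-0.176, 0.984, -0.0], [0.984, 0.176, 0.0], [0.0, -0.0, -1.0]]
ft_force: [0.0, 0.4, -0.8]
grip_width: 0.112
finger_force: 43.9
```

send_rows --rows '[0,0,1,0,0,0,0,0,1,0,0,0,0,0,0,0,0,0,0,0,0,0,0,0]'

```text
time: 12.95
eef_pos: [0.54, -0.0406, 0.126]
tcp_rot: [[-0.176, 0.984, 0.001], [0.984, 0.176, -0.0], [-0.0, 0.001, -1.0]]
ft_force: [-0.0, 0.1, 2.0]
grip_width: 0.111
finger_force: 45.5
```

The sprung floor was met at TCP z ≈ 0.1265, so I expect the catch near z ≈ 0.100.

send_rows --rows '[0,0,1.5,0,0,0,0,0,1.5,0,0,0,0,0,1,0,0,0,0,0,0,0,0,0,0,0,0,0,0,0]'

```text
time: 13.58
eef_pos: [0.5398, -0.0405, 0.1216]
tcp_rot: [[-0.176, 0.984, 0.0], [0.984, 0.176, -0.0], [-0.0, 0.0, -1.0]]
ft_force: [-0.3, -0.8, 2.1]
grip_width: 0.118
finger_force: 45.6
```

send_rows --rows '[0,0,1.5,0,0,0,0,0,1.5,0,0,0,0,0,1,0,0,0,0,0,0,0,0,0,0,0,0,0,0,0]'

```text
time: 14.2
eef_pos: [0.5397, -0.0405, 0.1176]
tcp_rot: [[-0.176, 0.984, 0.0], [0.984, 0.176, 0.0], [-0.0, 0.0, -1.0]]
ft_force: [-0.2, 0.5, 3.2]
grip_width: 0.115
finger_force: 45.7
```

send_rows --rows '[0,0,1.5,0,0,0,0,0,1.5,0,0,0,0,0,1,0,0,0,0,0,0,0,0,0,0,0,0,0,0,0]'

```text
time: 14.82
eef_pos: [0.5398, -0.0404, 0.1136]
tcp_rot: [[-0.176, 0.984, 0.0], [0.984, 0.176, 0.0], [0.0, 0.0, -1.0]]
ft_force: [-0.7, -0.6, 2.5]
grip_width: 0.112
finger_force: 45.8
```

send_rows --rows '[0,0,1,0,0,0,0,0,1,0,0,0,0,0,0,0,0,0,0,0,0,0,0,0]'

```text
time: 15.32
eef_pos: [0.5397, -0.0405, 0.1116]
tcp_rot: [[-0.176, 0.984, -0.0], [0.984, 0.176, 0.0], [0.0, -0.0, -1.0]]
ft_force: [-0.2, -0.2, 2.6]
grip_width: 0.118
finger_force: 45.9
```

send_rows --rows '[0,0,1,0,0,0,0,0,0,0,0,0,0,0,0,0,0,0]'

```text
time: 15.7
eef_pos: [0.5398, -0.0405, 0.1108]
tcp_rot: [[-0.176, 0.984, 0.0], [0.984, 0.176, -0.0], [-0.0, 0.0, -1.0]]
ft_force: [-0.8, -0.1, 4.2]
grip_width: 0.111
finger_force: 46.5
```

send_rows --rows '[0,0,1,0,0,0,0,0,0,0,0,0,0,0,0,0,0,0]'

```text
time: 16.08
eef_pos: [0.54, -0.0406, 0.1102]
tcp_rot: [[-0.176, 0.984, 0.001], [0.984, 0.176, -0.0], [-0.0, 0.001, -1.0]]
ft_force: [-0.6, -0.7, 6.1]
grip_width: 0.11
finger_force: 47.2
```

send_rows --rows '[0,0,1,0,0,0,0,0,0,0,0,0,0,0,0,0,0,0]'

```text
time: 16.45
eef_pos: [0.5404, -0.0407, 0.11]
tcp_rot: [[-0.176, 0.984, 0.002], [0.984, 0.176, -0.001], [-0.001, 0.002, -1.0]]
ft_force: [-1.3, -0.2, 8.0]
grip_width: 0.113
finger_force: 47.9
```

send_rows --rows '[0,0,1,0,0,0,0,0,0,0,0,0,0,0,0,0,0,0]'

```text
time: 16.82
eef_pos: [0.5407, -0.0407, 0.1094]
tcp_rot: [[-0.176, 0.984, 0.003], [0.984, 0.176, -0.001], [-0.001, 0.003, -1.0]]
ft_force: [-1.5, -0.1, 8.8]
grip_width: 0.109
finger_force: 48.1
```

send_rows --rows '[0,0,1,0,0,0,0,0,0,0,0,0,0,0,0,0,0,0]'

```text
time: 17.2
eef_pos: [0.5407, -0.0407, 0.1082]
tcp_rot: [[-0.176, 0.984, 0.003], [0.984, 0.176, -0.001], [-0.001, 0.003, -1.0]]
ft_force: [-0.4, 0.2, 8.7]
grip_width: 0.115
finger_force: 47.9
```

send_rows --rows '[0,0,1,0,0,0,0,0,0,0,0,0,0,0,0,0,0,0]'

```text
time: 17.58
eef_pos: [0.5406, -0.0406, 0.1068]
tcp_rot: [[-0.176, 0.984, 0.002], [0.984, 0.176, -0.0], [-0.001, 0.002, -1.0]]
ft_force: [-0.8, -0.1, 6.8]
grip_width: 0.117
finger_force: 47.4
```

send_rows --rows '[0,0,1,0,0,0,0,0,0,0,0,0,0,0,0,0,0,0]'

```text
time: 17.95
eef_pos: [0.5405, -0.0406, 0.1056]
tcp_rot: [[-0.176, 0.984, 0.002], [0.984, 0.176, -0.0], [-0.001, 0.002, -1.0]]
ft_force: [-0.9, 0.4, 6.9]
grip_width: 0.11
finger_force: 47.1
```

send_rows --rows '[0,0,0.7,0,0,0,0,0,0,0,0,0,0,0,0,0,0,0]'

```text
time: 18.32
eef_pos: [0.5405, -0.0406, 0.1048]
tcp_rot: [[-0.176, 0.984, 0.002], [0.984, 0.176, -0.0], [-0.001, 0.002, -1.0]]
ft_force: [0.2, 0.2, 5.3]
grip_width: 0.111
finger_force: 47.1
```

send_rows --rows '[0,0,0.7,0,0,0,0,0,0,0,0,0,0,0,0,0,0,0]'

```text
time: 18.7
eef_pos: [0.5405, -0.0405, 0.104]
tcp_rot: [[-0.176, 0.984, 0.002], [0.984, 0.176, -0.0], [-0.001, 0.002, -1.0]]
ft_force: [0.7, 0.1, 5.8]
grip_width: 0.114
finger_force: 47.0
```

send_rows --rows '[0,0,0.7,0,0,0,0,0,0,0,0,0,0,0,0,0,0,0]'

```text
time: 19.08
eef_pos: [0.5404, -0.0405, 0.1033]
tcp_rot: [[-0.176, 0.984, 0.002], [0.984, 0.176, -0.0], [-0.001, 0.002, -1.0]]
ft_force: [-0.1, -0.3, 5.9]
grip_width: 0.116
finger_force: 46.9
```

send_rows --rows '[0,0,0.7,0,0,0,0,0,0,0,0,0,0,0,0,0,0,0]'

```text
time: 19.45
eef_pos: [0.5403, -0.0405, 0.1024]
tcp_rot: [[-0.176, 0.984, 0.001], [0.984, 0.176, -0.0], [-0.0, 0.001, -1.0]]
ft_force: [-0.6, -0.6, 5.6]
grip_width: 0.113
finger_force: 46.7
```

send_rows --rows '[0,0,0.7,0,0,0,0,0,0,0,0,0,0,0,0,0,0,0]'

```text
time: 19.82
eef_pos: [0.5401, -0.0405, 0.1014]
tcp_rot: [[-0.176, 0.984, 0.001], [0.984, 0.176, -0.0], [-0.0, 0.001, -1.0]]
ft_force: [-0.7, -0.3, 5.2]
grip_width: 0.118
finger_force: 46.7
```

send_rows --rows '[0,0,0.6,0,0,0,0,0,0,0,0,0,0,0,0,0,0,0]'

```text
time: 20.2
eef_pos: [0.5397, -0.0404, 0.1003]
tcp_rot: [[-0.176, 0.984, -0.0], [0.984, 0.176, 0.0], [0.0, -0.0, -1.0]]
ft_force: [0.4, -0.7, 4.8]
grip_width: 0.11
finger_force: 46.2
```

send_rows --rows '[0,0,0.6,0,0,0,0,0,0,0,0,0,0,0,0,0,0,0]'

```text
time: 20.58
eef_pos: [0.5395, -0.0404, 0.0994]
tcp_rot: [[-0.176, 0.984, -0.001], [0.984, 0.176, 0.0], [0.0, -0.001, -1.0]]
ft_force: [1.1, -0.6, 1.2]
grip_width: 0.114
finger_force: 45.3
```

The push is dropping sharply, so I'll advance a hair more and watch it.

send_rows --rows '[0,0,0.4,0,0,0,0,0,0,0,0,0,0,0,0,0,0,0]'

```text
time: 20.95
eef_pos: [0.5396, -0.0404, 0.0993]
tcp_rot: [[-0.176, 0.984, -0.0], [0.984, 0.176, 0.0], [0.0, -0.0, -1.0]]
ft_force: [1.2, 0.1, 1.4]
grip_width: 0.113
finger_force: 45.2
```

send_rows --rows '[0,0,0.4,0,0,0,0,0,0,0,0,0,0,0,0,0,0,0]'

```text
time: 21.32
eef_pos: [0.5397, -0.0404, 0.0989]
tcp_rot: [[-0.176, 0.984, -0.0], [0.984, 0.176, 0.0], [0.0, -0.0, -1.0]]
ft_force: [0.5, -0.2, 0.9]
grip_width: 0.114
finger_force: 44.9
```

send_rows --rows '[0,0,0.4,0,0,0,0,0,0,0,0,0,0,0,0,0,0,0]'

```text
time: 21.7
eef_pos: [0.5397, -0.0404, 0.0987]
tcp_rot: [[-0.176, 0.984, -0.0], [0.984, 0.176, 0.0], [0.0, -0.0, -1.0]]
ft_force: [0.3, -0.3, 1.8]
grip_width: 0.115
finger_force: 45.2
```

send_rows --rows '[0,0,0,0,0,0,0,0,0,0,0,0]'

```text
time: 21.95
eef_pos: [0.5397, -0.0405, 0.0987]
tcp_rot: [[-0.176, 0.984, -0.0], [0.984, 0.176, -0.0], [-0.0, -0.0, -1.0]]
ft_force: [-0.3, -0.5, 2.2]
grip_width: 0.12
finger_force: 45.2
```

The force passed its minimum and is rising slightly, so the standard is caught. I'll let go and lift away.

send_rows --rows '[0,0,0,0,0,0,0,0,0,0,0,0,0,0,0,0,0,0,0,0,0,0,0,0,0,0,0,0,0,0,0,0,0,0,0,0,0,0,0,0,0,0,0,0,0,0,0,0]' --gripper 60

```text
time: 22.95
eef_pos: [0.5398, -0.0405, 0.0987]
tcp_rot: [[-0.176, 0.984, 0.0], [0.984, 0.176, -0.0], [-0.0, 0.0, -1.0]]
ft_force: [-0.2, -0.3, 0.5]
grip_width: 0.701
finger_force: 0.0
```

send_rows --rows '[0,0,-5,0,0,0,0,0,-15,0,0,0,0,0,-20,0,0,0,0,0,-20,0,0,0,0,0,-20,0,0,0,0,0,-20,0,0,0,0,0,-10,0,0,0,0,0,0,0,0,0,0,0,0,0,0,0]'

```text
time: 24.08
eef_pos: [0.5394, -0.0404, 0.208]
tcp_rot: [[-0.176, 0.984, -0.001], [0.984, 0.176, 0.0], [0.0, -0.001, -1.0]]
ft_force: [-0.7, 0.7, 0.1]
grip_width: 0.7
finger_force: 0.0
```

Run:
```python
from h import *
shot('scene','s3');shot('wrist','w3')
a=cv2.imread('pics/w3.png');b=cv2.imread('pics/s3.png')
print(readout.get_state()['eef_pos'])
for zc in(.070,.075,.080,.096): print(zc,proj('s3',[.5397,-.041,zc+.051]).round(1),proj('w3',[.5397,-.041,zc+.051]).round(1))
x,y=235,160
cv2.imwrite('pics/c3.png',np.hstack([cv2.resize(a[110:230,220:330],(440,480),interpolation=2),cv2.resize(b[y:y+96,x:x+72],(360,480),interpolation=2)]))
```

```text
[ 0.53916654 -0.04037573  0.20759912]
0.07 [270.6 205.6] [277.  212.4]
0.075 [270.5 203.4] [277.  214.4]
0.08 [270.5 201.3] [277.  216.6]
0.096 [270.3 194.3] [277.1 224. ]
```

View pics/c3.png

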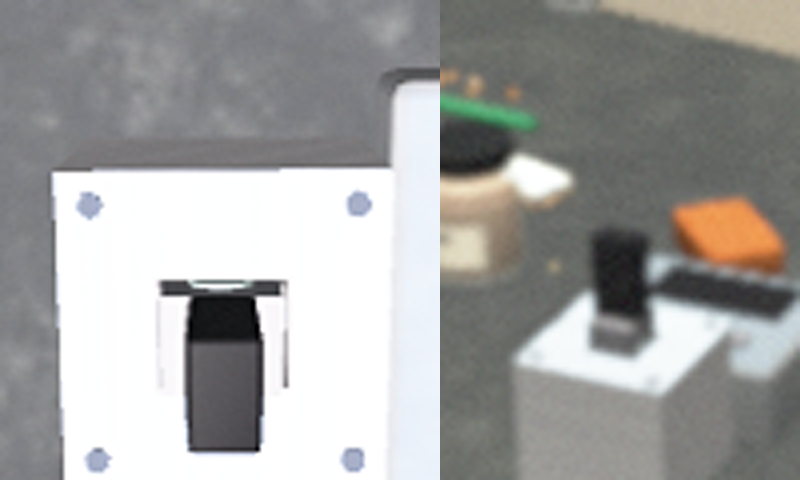

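The standard stands upright in the well, with its grip top at scene v ≈ 207. That puts its centre about 68 mm up, well below the 83.5 mm limit. The fingers are clear, so I'm handing in.

```bash
python3 -c "
from workcell import workorder;print(workorder.job_done())"
```

```text
the job is handed in; nothing more can be done
None
```

The check standard was pushed into the colour meter's well until it clicked, and it stayed down upright by itself after I let go; the job is handed in, though the hand-in gave no verdict.

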